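Tip the worn heels into the scrap hopper and latch its flap

ROBOT

A 6-joint arm with a two-finger parallel gripper is mounted at the origin on a cart in front of the work surface, level with it; the furniture and walls round the work are solid. World frame = base frame: x ahead of the robot, y to its left, z up, the work surface at z = 0. Lengths are in m, angles in degrees, forces in N, time in s.
With the tool pointing down it reaches from about 0.25 to 0.725 m from the base axis. Payload 9.7 kg.
Tool frame: the origin (TCP) lies at the centre of the arm's flange, where the gripper is bolted on; the fingertips stand 173 mm ahead of it and the grasp point (between the pads) lies 155 mm ahead of it; z points along the fingers, y is the line along which they close (so a half turn about z gives the same grasp; the last joint's range is limited). The gripper opens to 85 mm and grips with 20 to 120 N. Pads are 22 mm wide; open, the fingers measure 114 mm over their backs; the gripper's body (76 mm by 85 mm) begins 54 mm behind the grasp point. The pads swing forward as they close: fully open they stand 13 mm farther back than shut.
Start: joints at [-76.719, 4.979, 10.078, 95.1, 0, 90], TCP at [0.126, -0.535, 0.405] pointing down, gripper open.
Joint ranges: [-179.16, 179.16], [-48.56, 103.87], [-65.8, 70.77], [-126.05, 130.52], [-82.76, 87.17], [-180, 180]. Speed limits (degrees/s): [127.2, 127.2, 147.25, 180, 180, 180].

INTERFACE

Orientations are given as [roll, pitch, yaw] about the fixed x, y, z axes, in that order (R = Rz(yaw) Ry(pitch) Rx(roll)).
In Python, from workcell import monitor, camera, get_calibration, bot gives the robot as it stands.
- The arm moves only by the tool carry_out, never from a script. Its argument "targets" is text: rows parted by semicolons, each of 7 numbers parted by spaces: the shift along the tool's x, y, z in units of 0.04 m (1.0 is 0.04 m), then the turn, a rotation vector about the tool's x, y, z in units of 0.1 rad (1.0 is 0.1 rad), then the opening, from -1 (shut) to 1 (fully open), so that 0 is half open. A call has exactly 8 rows; each row shifts and turns the commanded pose from where the row before left it, along the tool's axes as they then stand; what a row does not reach is not made up. A row lasts 1/12 s, in which the tool goes at most 41.7 mm and 7.16 degrees, less where a joint would pass 70% of its speed; a pose out of reach is approached as far as the arm can. A call with a number of a shift or a turn outside -1 to 1 is refused whole. A call with a gripper value outside its range is refused whole. The fingers move at their own pace and stop on an object; "newtons" is the grip in N (left out, the last holds). Time passes only in rows, so rows that do not move let the fingers close, or fill a call up. It gives the time, the measured TCP pose, the force, the opening and the grip force at its end, in the units of the state.
- monitor.get_obs(): the state, without advancing time (a new reading comes with each control period).
- camera(name): name is "scene" or "top" or "wrist"; returns the picture (400x640x3 uint8, red, green, blue); there is no depth.
- get_calibration(name): a dict with "fx", "fy", "cx", "cy" (pixels), "view" (4x4, takes a point from world to camera coordinates). Camera axes: x right, y down, z forward; pixel columns grow to the right and rows downward; lengths in m; the calibration is good to about 2 mm. A picture is of the moment at which its call begins: read the wrist's pose just before it. get_calibration takes no time and is no camera call; for the wrist camera it gives the pose at the moment of the call.
- bot.job_done(): hands the job in; it is judged then, once.
The state is a dict: "time": time; "q": joint angles; "qd": joint speeds; "joint_efforts": joint torques, N m; "ee_pos": TCP position; "tcp_rot": TCP orientation; "wrist_force": force on the tool from outside, world axes, zero at the start; "torque": the same for the moment, N m; "opening": finger opening in m; "grasp_force": force on a finger pad.
Only numpy, scipy, OpenCV 4.12 (cv2) and the standard library are available. Lean on these libraries where they do the work, as an engineer would, in place of code of your own. Each camera call takes 0.05 s, during which the arm holds its last target. There are 200 camera calls.

TASK

Three worn rubber heels lie on the open flap of the grey scrap hopper on the counter. Swing the flap up so that all three slide off it into the hopper, and push it shut until its sprung latch tongue snaps in behind the strike and holds it by itself. Press firmly but do not ram the flap, and leave the tin, the stamp and the bottle beside the hopper where they stand.

Things in the scene. Friction and masses are not known exactly. Their poses are not given: they have to be found in the camera images.
- hopper: grey sheet-metal box fixed to the counter, 170 mm deep (x) x 220 wide (y) x 208 high, walls 5 mm, yaw up to 0.25 rad either way; origin at the centre of its underside, x axis from the open front to the back wall, y to the left, z up. The front wall is 49 mm high; the opening between it and the roof (201 to 208 mm high) is closed by the flap
- flap (a joint): angle a of the aluminium flap about its hinge, rad: 1.22 = fully open, resting on its stop (leaning out to the front, about 20 degrees above level, free edge highest); 0 = upright. A weak spring and its weight make it fall open if let go unlatched. The strike is screwed on in slots, so the angle at which the flap is latched lies anywhere from -0.12 to 0.12 rad and differs from run to run: push until the tongue snaps
- flap_hinge (a point): middle of the flap's hinge line, which runs along the hopper's y, 82 mm in front of the hopper's origin and 55 mm above the counter. The flap is 200 mm wide, 8 mm thick, reaches 127 mm from the hinge and has 30 mm high side cheeks on its inner face
- flap_edge (a point): middle of the flap's rolled edge, the place to push: a round bead, 14 mm across, along the whole free edge (200 mm), standing out on the outer side. In the hopper's frame it is at x = -82 - 120 sin(a) - 14 cos(a) mm, z = 55 + 120 cos(a) - 14 sin(a) mm for flap angle a. Push on it 40 to 80 mm left or right of the middle, beside the tongue
- flap_face (a point): middle of the flap's outer face. Pushes at the rolled edge towards the back of the hopper: 5 to 12 N to lift it from fully open (a finger that only pushes level jams there: raise it along with the edge or faster), next to none when upright, 8 to 15 N while the tongue rides over the strike for some 8 mm; then it snaps out and 5 mm on the flap meets rubber buffers. A contact force over 45 N is ramming
- tongue_tip (a point): tip of the sprung steel tongue, 28 mm wide, which stands 12 mm out of the middle of the flap's free edge; square on its front side, sloped on the inner side. The strike it snaps behind is a fixed steel bar, 6 mm thick and 44 mm long, on a bracket under the middle of the roof's front edge; its depth in the hopper varies by 12 mm either way
- tongue (a joint): how far the tongue is pressed into the flap, m: 0 = fully out, 0.0105 = fully in; sprung out with 5.5 N and 0.5 N per mm. It is pressed in by about 7 mm while it passes the strike
- heel_0: the right one (seen from the front) of three worn rubber heels, black blocks 56 x 54 x 12 mm, 35 g, lying side by side on the open flap; origin at the centre of its underside, its z axis up through its 12 mm thickness
- heel_1: the middle one of three worn rubber heels, black blocks 56 x 54 x 12 mm, 35 g, lying side by side on the open flap; origin at the centre of its underside, its z axis up through its 12 mm thickness
- heel_2: the left one of three worn rubber heels, black blocks 56 x 54 x 12 mm, 35 g, lying side by side on the open flap; origin at the centre of its underside, its z axis up through its 12 mm thickness
- glue_tin: yellow glue tin with a black cap, 62 mm across, 84 mm high, standing to the left of the flap; bystander; origin at the centre of its underside
- rubber_stamp: rubber stamp with a wooden handle, 27 x 48 x 69 mm high, standing to the right of the flap; bystander; origin at the centre of its underside
- care_bottle: white leather-care bottle, 52 mm across, 152 mm high, standing to the left of the hopper; bystander; origin at the centre of its underside
Things that resemble listed ones, but are neither listed nor needed, are in the scene too. Leave any purple look-alike of the heel_0 alone. Leave any pink look-alike of the heel_1 alone.

How it is judged:
By the outcome, as a careful person would: the job done as asked, in the order asked, and still so for the second after the job is handed in, with the robot touching nothing.
It also fails if it takes over 38 s, if anything falls off the work surface, if the arm or the gripper's body presses on something with over 40 N, if the wrist force passes 120 N, or if a joint passes its speed limit or range.

## Working session

There is one attempt and no reset: what is moved stays moved. The work goes in short steps, Python scripts to look and compute and a tool call to move; the robot and the scene stay as the last step left them, time stands still between calls to the robot, and variables do not carry over. Pictures are saved under pics/ and viewed, at most 10 in all, crops included, and the job is handed in when it is done.

Besides the shell and the picture viewer there is one more tool, called after ">>>" in YAML: its name, and indented under it one key for each argument. carry_out: Moves the arm, as the interface text tells. Shifts and turns lie within -1 to 1; 1 stands for 0.04 m of shift or 0.1 rad of turn. Its arguments: {"type":"object","properties":{"targets":{"type":"string"},"newtons":{"type":"number"}},"required":["targets"]}

```bash
mkdir -p pics
cat > h.py <<'E'
import numpy as np, cv2
from workcell import monitor, camera, get_calibration, bot
def snap(n,f):
    im=camera(n); cv2.imwrite('pics/'+f,im[:,:,::-1]); return im
def ray(n,u,v):
    c=get_calibration(n); V=np.array(c['view']); R,t=V[:3,:3],V[:3,3]
    return -R.T@t, R.T@np.array([(u-c['cx'])/c['fx'],(v-c['cy'])/c['fy'],1])
def onz(n,u,v,z):
    o,d=ray(n,u,v); return o+d*(z-o[2])/d[2]
def proj(n,p):
    c=get_calibration(n); V=np.array(c['view']); q=V[:3,:3]@np.array(p)+V[:3,3]
    return np.array([c['fx']*q[0]/q[2]+c['cx'],c['fy']*q[1]/q[2]+c['cy']])
E
python3 - <<'E'
from h import *
snap('scene','s0.png');snap('top','t0.png')
o=monitor.get_obs()
for k,v in o.items(): print(k,np.round(v,4))
for n in('scene','top'): print(ray(n,320,200))
E
```

```text
time 0.1
q [-7.67212e+01  5.00800e+00  1.00392e+01  9.50986e+01 -3.00000e-04
  8.99986e+01]
qd [ 0.0913 -0.0722  0.2779 -0.0012  0.0193  0.0589]
joint_efforts [-7.00000e-04 -5.21562e+01  4.65653e+01  1.61000e-02 -0.00000e+00
 -0.00000e+00]
ee_pos [ 0.1263 -0.5353  0.4041]
tcp_rot [-1.799326e+02  3.000000e-04  1.328020e+01]
wrist_force [-0.4566  0.6459 -0.6202]
torque [-0.0424  0.0291 -0.0485]
grasp_force 0.0
opening 0.0854
(array([ 0.26177444, -0.60913551,  0.5041359 ]), array([ 0.41886931,  0.76181661, -0.4943415 ]))
(array([0.44202117, 0.04534157, 1.00232665]), array([ 0.19719259,  0.00954596, -0.98034942]))
```

View pics/s0.png

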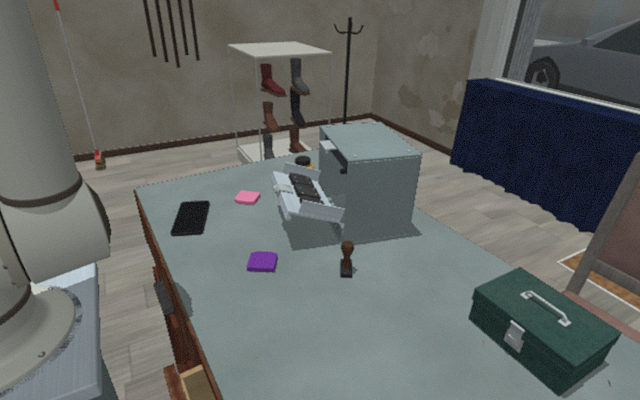

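View pics/t0.png

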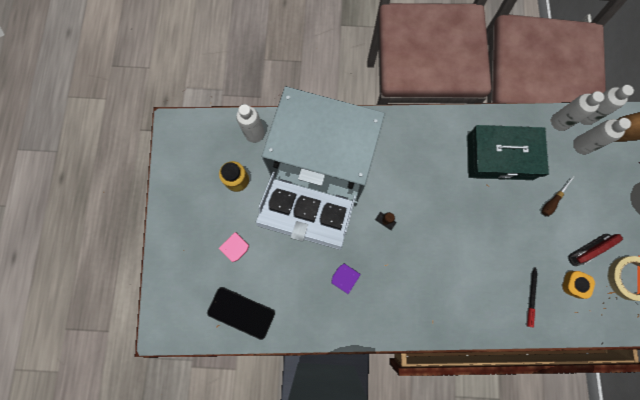

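The scene view shows the hopper at about (370,180) with the flap open toward the robot. The top view shows the roof with corners near (287,88), (384,113), (363,187) and (265,157), the flap with three black heels at (282,201), (307,208) and (333,215), and the tongue at (300,231). Possible look-alikes are the purple block (346,278), the pink block (234,247) and the black phone (241,313). None of them lies on the flap, so I'll leave them alone. Next is a close crop of the flap.

Run:
```python
from h import *
im=cv2.imread('pics/t0.png'); c=im[80:260,215:415]
cv2.imwrite('pics/tc.png',cv2.resize(c,None,fx=3.3,fy=3.3,interpolation=cv2.INTER_CUBIC))
for uv in [(287,88),(384,113),(363,187),(265,157)]: print(uv,onz('top',*uv,.208).round(4))
```

```text
(287, 88) [0.8393 0.1363 0.208 ]
(384, 113) [ 0.7946 -0.0702  0.208 ]
(363, 187) [ 0.6333 -0.0318  0.208 ]
(265, 157) [0.6848 0.1701 0.208 ]
```

View pics/tc.png

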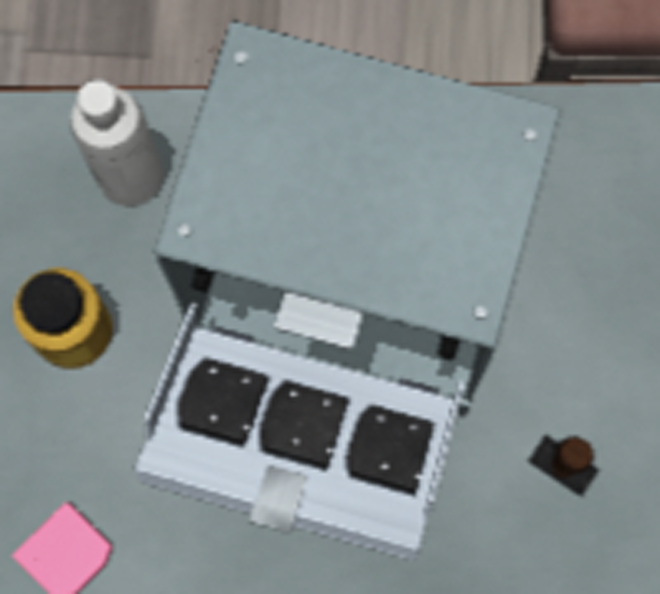

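The crop shows the roof corners at (235,22), (558,108), (495,347) and (158,253), all in crop pixels. The three black heels lie on the flap between its cheeks. The tongue is at (278,497), and the rolled edge runs from (138,475) to (418,550). The tin is left at (60,315), the stamp right at (565,460).

```bash
cat >> h.py <<'E'
def hp():
    P=np.array([onz('top',u/3.3+215-.35,v/3.3+80-.35,.208)[:2] for u,v in [(235,22),(558,108),(495,347),(158,253)]])
    M=np.array([[.085,.11],[.085,-.11],[-.085,-.11],[-.085,.11]])
    c=P.mean(0);U,S,Vt=np.linalg.svd(M.T@(P-c));R=(U@Vt).T
    return P,c,R
E
python3 - <<'E'
from h import *
P,c,R=hp();print(P.round(4),np.linalg.norm(P-np.roll(P,-1,0),axis=1).round(4),c.round(4),np.degrees(np.arctan2(R[1,0],R[0,0])))
M=np.array([[.085,.11],[.085,-.11],[-.085,-.11],[-.085,.11]]);print((P-c-M@R.T).round(4))
a=1.22
for y in(.1,0,-.1):
  for w,(r,o) in {'bead':(.120,.014),'tip':(.139,0),'endinner':(.127,-.004)}.items():
    x=-.082-r*np.sin(a)-o*np.cos(a);z=.055+r*np.cos(a)-o*np.sin(a)
    p=np.r_[c+R@[x,y],z];q=proj('top',p);print(w,p.round(4),((q-[215,80])*3.3).round(0),'scene',proj('scene',p).round(0))
for n,(u,v,z) in {'tin':(52,303,.08),'stamp':(575,455,.069),'bottle':(98,103,.15)}.items(): print(n,onz('top',u/3.3+215,v/3.3+80,z))
E
```

```text
[[ 0.843   0.139 ]
 [ 0.796  -0.0696]
 [ 0.638  -0.0349]
 [ 0.686   0.1752]] [0.2138 0.1617 0.2155 0.1611] [0.7407 0.0524] -12.742693180447475
[[-0.0049 -0.002 ]
 [-0.0034  0.004 ]
 [ 0.0044  0.0012]
 [ 0.0039 -0.0033]]
bead [0.5682 0.194  0.0831] [140. 468.] scene [274. 177.]
tip [0.5555 0.1968 0.1028] [130. 482.] scene [268. 171.]
endinner [0.5678 0.1941 0.1024] [136. 464.] scene [273. 170.]
bead [0.5461 0.0964 0.0831] [279. 508.] scene [281. 196.]
tip [0.5334 0.0993 0.1028] [272. 523.] scene [275. 189.]
endinner [0.5458 0.0965 0.1024] [277. 505.] scene [280. 188.]
bead [ 0.5241 -0.0011  0.0831] [419. 548.] scene [289. 219.]
tip [0.5114 0.0018 0.1028] [415. 564.] scene [283. 211.]
endinner [ 0.5237 -0.001   0.1024] [420. 546.] scene [289. 211.]
tin [0.68316966 0.26734481 0.08      ]
stamp [ 0.59644546 -0.10878022  0.069     ]
bottle [0.80663383 0.23348465 0.15      ]
```

```bash
cat >> h.py <<'E'
from scipy.spatial.transform import Rotation as Ro
C=np.array([.7407,.0524]); YAW=-12.74; Y=-.058   # hopper pose, push offset to the right
RH=Ro.from_euler('z',YAW,degrees=True).as_matrix()
def bead(a): return np.array([-.082-.12*np.sin(a)-.014*np.cos(a),.055+.12*np.cos(a)-.014*np.sin(a)])
def tcp(a,t,gap=0,s=.015,back=0):
    "hopper-plane (x,z) of flange; finger points t deg below level, gap below bead, tip s past contact"
    t=np.radians(t);d=np.array([np.cos(t),-np.sin(t)]);n=np.array([np.sin(t),np.cos(t)])
    return bead(a)-n*(.018+gap)+d*(s-back-.173)
def world(xz): return RH@[xz[0],Y,xz[1]]+np.r_[C,0]
def now():
    o=monitor.get_obs();p=RH.T@(np.array(o['ee_pos'])-np.r_[C,0])
    R=RH.T@Ro.from_euler('xyz',o['tcp_rot'],degrees=True).as_matrix()
    z=R[:,2]; return p,np.degrees(np.arctan2(-z[2],z[0])),R,o
def delta(xz,t=None):
    "remaining shift in tool units (x,y,z), turn vector units to finger pitch t"
    p,t0,R,o=now(); v=R.T@(np.array([xz[0],Y,xz[1]])-p)/.04
    th=np.radians(90-(t0 if t is None else t)); Rt=Ro.from_euler('y',-th).as_matrix()@np.diag([1,-1,-1])
    r=Ro.from_matrix(R.T@Rt).as_rotvec()/.1
    return v.round(2),r.round(2)
E
python3 - <<'E'
from h import *
pre=tcp(1.22,40,gap=.015,back=.07); print(pre,world(pre),world(tcp(1.22,40)),world(tcp(0,60)))
print(now()[:3]);print(delta([pre[0],.40],90)); print(delta(pre,40))
E
```

```text
[-0.39537309  0.20436621] [0.34227009 0.08301843 0.20436621] [0.40397749 0.0690668  0.17086174] [0.5420131  0.03785785 0.30283201]
(array([-0.46964054, -0.70871852,  0.40405544]), np.float64(90.02982631731417), array([[ 8.98639814e-01,  4.38686919e-01, -5.20567128e-04],
       [ 4.38687228e-01, -8.98639195e-01,  1.05524348e-03],
       [-4.88051223e-06, -1.17664996e-03, -9.99999308e-01]]))
(array([  8.81, -13.8 ,   0.12]), array([-0.01,  0.  ,  4.54]))
(array([  8.81, -13.8 ,   5.01]), array([-1.99,  8.57,  4.24]))
```

>>> carry_out:
  targets: "0 0 0 0 0 0.57 -1;0 0 0 0 0 0.57 -1;0 0 0 0 0 0.57 -1;0 0 0 0 0 0.57 -1;0 0 0 0 0 0.57 -1;0 0 0 0 0 0.57 -1;0 0 0 0 0 0.57 -1;0 0 0 0 0 0.57 -1"
  newtons: 40

```text
time: 0.77
ee_pos: [0.1263, -0.5353, 0.4042]
tcp_rot: [-180.0, 0.0, -13.0]
wrist_force: [-0.3, -0.2, 0.0]
opening: -0.0002
grasp_force: 0.0
```

Run:
```python
from h import *
pre=tcp(1.22,40,gap=.015,back=.07)
print(now()[0],now()[1]);print(delta([pre[0],.40],90)); print(delta(pre,40))
```

```text
[-0.46962992 -0.70869976  0.40422819] 90.02097928259629
(array([  1.78, -16.28,   0.12]), array([-0.01,  0.  , -0.05]))
(array([  1.78, -16.27,   5.01]), array([ 0.01,  8.73, -0.05]))
```

>>> carry_out:
  targets: "0.5 -0.7 0 0 0 0 -1;0.5 -0.7 0 0 0 0 -1;0.5 -0.7 0 0 0 0 -1;0.3 -0.7 0 0 0 0 -1;0 -0.7 0 0 0 0 -1;0 -0.7 0 0 0 0 -1;0 -0.7 0 0 0 0 -1;0 -0.7 0 0 0 0 -1"

```text
time: 1.43
ee_pos: [0.2465, -0.3316, 0.4043]
tcp_rot: [-180.0, 0.0, -12.8]
wrist_force: [1.1, 0.2, 0.5]
opening: 0.0002
grasp_force: 0.0
```

>>> carry_out:
  targets: "0 -0.7 0 0 0 0 -1;0 -0.7 0 0 0 0 -1;0 -0.7 0 0 0 0 -1;0 -0.7 0 0 0 0 -1;0 -0.7 0 0 0 0 -1;0 -0.7 0 0 0 0 -1;0 -0.7 0 0 0 0 -1;0 -0.7 0 0 0 0 -1"

```text
time: 2.1
ee_pos: [0.296, -0.1132, 0.4046]
tcp_rot: [-180.0, -0.0, -12.9]
wrist_force: [1.3, -0.8, -0.5]
opening: 0.0001
grasp_force: 0.0
```

>>> carry_out:
  targets: "0 -0.7 0 0 0 0 -1;0 -0.7 0 0 0 0 -1;0 -0.7 0 0 0 0 -1;0 -0.7 0 0 0 0 -1;0 -0.7 0 0 0 0 -1;0 -0.7 0 0 0 0 -1;0 -0.5 0 0 0 0 -1;0 0 0 0 0 0 -1"

```text
time: 2.77
ee_pos: [0.3149, -0.0363, 0.4087]
tcp_rot: [-175.8, 0.0, -8.0]
wrist_force: [-0.3, 0.4, -0.7]
opening: 0.0001
grasp_force: 0.0
```

Run:
```python
from h import *
pre=tcp(1.22,40,gap=.015,back=.07)
print(now()[0],now()[1],now()[3]['q']);print(delta([pre[0],.40],90)); print(delta(pre,40))
```

```text
[-0.39570706 -0.18042592  0.40867789] 90.36562845426577 [ -8.03861909 -26.43036549 -16.1514275  100.30378538   4.15156582
 179.95203703]
(array([ 0.26, -3.03,  0.44]), array([-0.72,  0.03,  0.83]))
(array([ 0.26, -2.67,  5.32]), array([-1.04,  8.75,  0.46]))
```

Joint 6 has reached its range limit, so I'll turn the tool by half a turn, with tool x pointing back.

>>> carry_out:
  targets: "0 0 0 0 0 -1 -1;0 0 0 0 0 -1 -1;0 0 0 0 0 -1 -1;0 0 0 0 0 -1 -1;0 0 0 0 0 -1 -1;0 0 0 0 0 -1 -1;0 0 0 0 0 -1 -1;0 0 0 0 0 -1 -1"

```text
time: 3.43
ee_pos: [0.3148, -0.0369, 0.4084]
tcp_rot: [-177.1, -2.9, 38.0]
wrist_force: [-0.1, 0.2, -0.7]
opening: -0.0002
grasp_force: 0.0
```

>>> carry_out:
  targets: "0 0 0 0 0 -1 -1;0 0 0 0 0 -1 -1;0 0 0 0 0 -1 -1;0 0 0 0 0 -1 -1;0 0 0 0 0 -1 -1;0 0 0 0 0 -1 -1;0 0 0 0 0 -1 -1;0 0 0 0 0 -1 -1"

```text
time: 4.1
ee_pos: [0.3147, -0.0369, 0.4085]
tcp_rot: [179.9, -4.1, 83.9]
wrist_force: [-0.4, -0.3, 0.0]
opening: -0.0001
grasp_force: 0.0
```

>>> carry_out:
  targets: "0 0 0 0 0 -1 -1;0 0 0 0 0 -1 -1;0 0 0 0 0 -1 -1;0 0 0 0 0 -1 -1;0 0 0 0 0 -1 -1;0 0 0 0 0 -1 -1;0 0 0 0 0 -1 -1;0 0 0 0 0 -1 -1"

```text
time: 4.77
ee_pos: [0.3147, -0.0369, 0.4085]
tcp_rot: [177.0, -2.8, 129.8]
wrist_force: [-0.6, -0.3, 0.1]
opening: 0.0001
grasp_force: 0.0
```

```bash
sed -i 's/np.diag(\[1,-1,-1\])/np.diag([-1,1,-1])/' h.py
python3 - <<'E'
from h import *
pre=tcp(1.22,40,gap=.015,back=.07)
print(now()[0],now()[1],now()[3]['q'],now()[3]['tcp_rot'],now()[3]['time']);print(delta([pre[0],.40],90)); print(delta(pre,40))
E
```

```text
[-0.39577169 -0.18103754  0.40846958] 90.36780303704609 [ -8.12227391 -26.44563206 -16.18355265 100.30109896   4.07862813
  42.15863035] [177.00043803  -2.76520223 129.79011918] 4.7667
(array([1.85, 2.43, 0.43]), array([ 0.66, -0.29, -6.55]))
(array([1.61, 2.17, 5.31]), array([-2.24, -8.69, -6.43]))
```

>>> carry_out:
  targets: "0 0 0 0 0 -0.9 -1;0 0 0 0 0 -0.9 -1;0 0 0 0 0 -0.9 -1;0 0 0 0 0 -0.9 -1;0 0 0 0 0 -0.9 -1;0 0 0 0 0 -0.9 -1;0 0 0 0 0 -0.9 -1;0 0 0 0 0 -0.25 -1"

```text
time: 5.43
ee_pos: [0.3148, -0.0369, 0.4085]
tcp_rot: [175.9, -0.4, 167.2]
wrist_force: [-0.5, 0.3, -0.9]
opening: -0.0001
grasp_force: 0.0
```

Run:
```python
from h import *
pre=tcp(1.22,40,gap=.015,back=.07)
print(delta([pre[0],.40],90)); print(delta(pre,40))
```

```text
(array([-0.01,  3.05,  0.43]), array([ 0.71, -0.06, -0.01]))
(array([-0.04,  2.71,  5.31]), array([ 0.66, -8.79, -0.32]))
```

>>> carry_out:
  targets: "0 0 0 0.7 0 0 -1;0 0.6 0 0 0 0 -1;0 0.6 0 0 0 0 -1;0 0.6 0 0 0 0 -1;0 0.6 0 0 0 0 -1;0 0.6 0 0 0 0 -1;0 0 0 0 0 0 -1;0 0 0 0 0 0 -1"

```text
time: 6.1
ee_pos: [0.3418, 0.081, 0.4084]
tcp_rot: [180.0, -0.4, 167.1]
wrist_force: [0.3, -0.6, 0.4]
opening: 0.0005
grasp_force: 0.0
```

>>> carry_out:
  targets: "0 0 0 0 -0.9 0 -1;0 0 0 0 -0.9 0 -1;0 0 0 0 -0.9 0 -1;0 0 0 0 -0.9 0 -1;0 0 0 0 -0.9 0 -1;0 0 0 0 -0.9 0 -1;0 0 0 0 -0.9 0 -1;0 0 0 0 -0.9 0 -1"

```text
time: 6.77
ee_pos: [0.3415, 0.0794, 0.4089]
tcp_rot: [179.9, 41.1, 166.8]
wrist_force: [-0.6, -1.4, -0.6]
opening: 0.0001
grasp_force: 0.0
```

Run:
```python
from h import *
pre=tcp(1.22,40,gap=.015,back=.07)
print(now()[0],now()[1],now()[3]['q'],delta(pre,40))
```

```text
[-0.39536203 -0.06173671  0.40885497] 48.86423231051804 [ 19.5661039  -44.89774189 -31.93575343  66.61696841 -20.7637202
  25.84649901] (array([3.36, 0.09, 3.85]), array([-0.04, -1.55, -0.06]))
```

>>> carry_out:
  targets: "0.4 0 0.5 0 0 0 -1;0.4 0 0.5 0 0 0 -1;0.4 0 0.5 0 0 0 -1;0.4 0 0.5 0 0 0 -1;0.4 0 0.5 0 0 0 -1;0.4 0 0.5 0 0 0 -1;0.4 0 0.5 0 0 0 -1;0 0 0 0 0 0 -1"

```text
time: 7.43
ee_pos: [0.3471, 0.0777, 0.224]
tcp_rot: [-179.8, 40.5, 167.0]
wrist_force: [0.0, -0.6, -1.2]
opening: 0.0002
grasp_force: 0.0
```

Run:
```python
from h import *
pre=tcp(1.22,40,gap=.015,back=.07)
print(now()[0],now()[1],now()[3]['q'],delta(pre,40),delta(tcp(1.22,40,gap=.015),40))
```

```text
[-0.38949444 -0.06214727  0.22395689] 49.51583304970216 [ 18.83341545 -47.99114923 -53.66551824  48.46042834 -20.19628699
  25.26935389] (array([0.43, 0.1 , 0.28]), array([-0.06, -1.66, -0.02])) (array([0.14, 0.12, 2.  ]), array([-0.06, -1.66, -0.02]))
```

>>> carry_out:
  targets: "0.2 0.05 0.4 0 -0.4 0 -1;0.2 0.05 0 0 -0.4 0 -1;0 0 0.1 0 -0.4 0 -1;0 0 0 0 -0.4 0 -1;0 0 0 0 0 0 -1;0 0 0 0 0 0 -1;0 0 0 0 0 0 -1;0 0 0 0 0 0 -1"

```text
time: 8.1
ee_pos: [0.3642, 0.0899, 0.2043]
tcp_rot: [-179.6, 49.6, 166.9]
wrist_force: [-0.4, 0.1, -0.8]
opening: -0.0001
grasp_force: 0.0
```

Run:
```python
from h import *
pre=tcp(1.22,40,gap=.015,back=.07)
print(now()[0],now()[1],now()[3]['q'],now()[3]['wrist_force'],delta(pre,40),delta(tcp(1.22,40,gap=.015),40),delta(tcp(1.22,40,gap=.0),40))
p,t,R,o=now(); tip=o['ee_pos']+RH@R[:,2]*.173; print(tip, proj('scene',tip),proj('scene',world(bead(1.22))))
im=snap('scene','s1.png')[120:280,180:400]; cv2.imwrite('pics/s1c.png',cv2.resize(im[:,:,::-1],None,fx=3.4,fy=3.4,interpolation=cv2.INTER_CUBIC))
```

```text
[-0.37551172 -0.04650302  0.20433908] 40.443498075190995 [ 21.28624577 -48.52492275 -58.86194063  35.73214359 -25.74999954
  23.97379691] [-0.40480407  0.05004607 -0.77987919] (array([ 0.32, -0.29, -0.38]), array([-0.1 , -0.08, -0.04])) (array([ 0.31, -0.27,  1.37]), array([-0.1 , -0.08, -0.04])) (array([-0.07, -0.27,  1.37]), array([-0.1 , -0.08, -0.04]))
[0.49219431 0.0590666  0.0921204 ] [264.14785764 205.09411455] [285.40129694 208.49154814]
```

View pics/s1c.png

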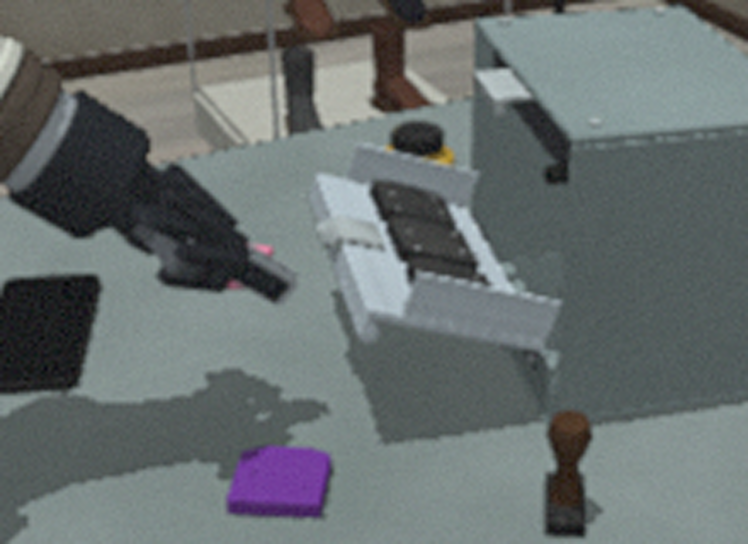

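The crop shows the fingertip at (285,290), where my projection puts it, and the flap's right edge corner at (370,336), also as predicted. The heels are still in place.

>>> carry_out:
  targets: "0 -0.05 0.2 0 0 0 -1;0.15 -0.05 0.15 0 0 0 -1;0.15 -0.05 0.1 0 0 0 -1;0.1 -0.05 0.1 0 0 0 -1;0 -0.05 0.1 0 0 0 -1;0 0 0.1 0 0 0 -1;0 0 0 0 0 0 -1;0 0 0 0 0 0 -1"

```text
time: 8.82
ee_pos: [0.374, 0.0773, 0.1719]
tcp_rot: [-179.6, 49.6, 167.0]
wrist_force: [0.1, 0.3, 0.5]
opening: -0.0004
grasp_force: 0.0
```

Run:
```python
from h import *
print(now()[0],now()[1],now()[3]['q'],delta(tcp(1.22,40,gap=.015),40),delta(tcp(1.22,40,gap=.0),40))
```

```text
[-0.36315045 -0.05659149  0.17192403] 40.441901187447016 [ 18.43868052 -46.42493423 -61.82779183  29.7302882  -23.76700136
  21.70127749] (array([-0.11, -0.03,  0.61]), array([-0.11, -0.08, -0.03])) (array([-0.48, -0.03,  0.61]), array([-0.11, -0.08, -0.03]))
```

>>> carry_out:
  targets: "0 0 0.15 0 0 0 -1;0 0 0.15 0 0 0 -1;0 0 0.15 0 0 0 -1;0 0 0.15 0 0 0 -1;-0.1 0 0 0 0 0 -1;-0.1 0 0 0 0 0 -1;0 0 0 0 0 0 -1;0 0 0 0 0 0 -1"

```text
time: 9.48
ee_pos: [0.3969, 0.0719, 0.163]
tcp_rot: [-179.6, 49.6, 167.0]
wrist_force: [-0.6, -0.1, 0.5]
opening: -0.0002
grasp_force: 0.0
```

```bash
cat > plan.py <<'E'
from h import *
import sys
def rows(A,T,S):
    "tool-frame rows (x,z,ry) for successive (a,t,s), starting from first entry"
    P=[tcp(a,t,s=s) for a,t,s in zip(A,T,S)]
    for i in range(1,len(A)):
        t=np.radians(T[i-1]);v=P[i]-P[i-1]
        n=np.array([np.sin(t),np.cos(t)]);d=np.array([np.cos(t),-np.sin(t)])
        print('%.2f t%.0f: x %.2f z %.2f ry %.2f'%(A[i],T[i],-v@n/.04,v@d/.04,np.radians(T[i]-T[i-1])/.1))
if __name__=='__main__':
    print(now()[0],now()[1],delta(tcp(1.22,40,gap=.0),40))
    A=np.r_[1.22:.18:27j]; rows(A,np.interp(A,[.18,1.22],[65,40]),np.full(27,.015))
E
python3 plan.py
```

```text
[-0.3396052  -0.056756    0.16295637] 40.40372776031762 (array([-0.27, -0.03,  0.01]), array([-0.1 , -0.07, -0.03]))
1.18 t41: x -0.18 z -0.06 ry 0.17
1.14 t42: x -0.18 z -0.06 ry 0.17
1.10 t43: x -0.18 z -0.05 ry 0.17
1.06 t44: x -0.18 z -0.05 ry 0.17
1.02 t45: x -0.18 z -0.05 ry 0.17
0.98 t46: x -0.18 z -0.05 ry 0.17
0.94 t47: x -0.18 z -0.04 ry 0.17
0.90 t48: x -0.18 z -0.04 ry 0.17
0.86 t49: x -0.18 z -0.04 ry 0.17
0.82 t50: x -0.18 z -0.04 ry 0.17
0.78 t51: x -0.18 z -0.03 ry 0.17
0.74 t52: x -0.19 z -0.03 ry 0.17
0.70 t52: x -0.19 z -0.03 ry 0.17
0.66 t53: x -0.19 z -0.02 ry 0.17
0.62 t54: x -0.19 z -0.02 ry 0.17
0.58 t55: x -0.19 z -0.02 ry 0.17
0.54 t56: x -0.19 z -0.02 ry 0.17
0.50 t57: x -0.19 z -0.01 ry 0.17
0.46 t58: x -0.19 z -0.01 ry 0.17
0.42 t59: x -0.19 z -0.01 ry 0.17
0.38 t60: x -0.19 z -0.00 ry 0.17
0.34 t61: x -0.19 z -0.00 ry 0.17
0.30 t62: x -0.19 z 0.00 ry 0.17
0.26 t63: x -0.19 z 0.00 ry 0.17
0.22 t64: x -0.19 z 0.01 ry 0.17
0.18 t65: x -0.19 z 0.01 ry 0.17
```

>>> carry_out:
  targets: "-0.1 0 0 0 0 0 -1;-0.1 0 0 0 0 0 -1;-0.1 0 0 0 0 0 -1;-0.1 0 -0.03 0 0.1 0 -1;-0.1 0 -0.03 0 0.1 0 -1;-0.1 0 -0.03 0 0.1 0 -1;-0.1 0 -0.03 0 0.1 0 -1;-0.1 0 -0.03 0 0.1 0 -1"

```text
time: 10.15
ee_pos: [0.4129, 0.0682, 0.1908]
tcp_rot: [-179.6, 46.6, 167.0]
wrist_force: [-3.6, 1.0, -0.3]
opening: -0.0002
grasp_force: 1.7
```

```bash
cat > st.py <<'E'
from h import *
from scipy.optimize import minimize_scalar
p,t,R,o=now(); xz=p[[0,2]]
# flap angle at which the bead touches the finger's upper side
n=np.array([np.sin(np.radians(t)),np.cos(np.radians(t))]);d=np.array([n[1],-n[0]])
A=np.arange(-.3,1.221,.002); g=np.array([(bead(a)-xz)@n-.018 for a in A]); i=np.abs(g).argmin()
F=RH.T@o['wrist_force']
print('p',p.round(4),'t %.1f a %.3f gap %.4f s %.4f'%(t,A[i],g[i],.173-(bead(A[i])-xz)@d),'F',F.round(1),'time',o['time'])
E
python3 st.py
```

```text
p [-0.3232 -0.0568  0.1908] t 43.4 a 1.114 gap 0.0001 s 0.0149 F [-3.7  0.2 -0.3] time 10.15
```

>>> carry_out:
  targets: "-0.15 0 -0.05 0 0.15 0 -1;-0.15 0 -0.05 0 0.15 0 -1;-0.15 0 -0.05 0 0.15 0 -1;-0.15 0 -0.05 0 0.15 0 -1;-0.15 0 -0.05 0 0.15 0 -1;0 0 0 0 0 0 -1;0 0 0 0 0 0 -1;0 0 0 0 0 0 -1"

```text
time: 10.82
ee_pos: [0.4266, 0.0652, 0.2185]
tcp_rot: [-179.7, 42.4, 167.0]
wrist_force: [-0.6, 1.2, -1.1]
opening: 0.0001
grasp_force: 0.6
```

```bash
python3 st.py
python3 - <<'E'
from h import *
im=snap('scene','s2.png')[120:280,180:400]; cv2.imwrite('pics/s2c.png',cv2.resize(im[:,:,::-1],None,fx=3.4,fy=3.4,interpolation=cv2.INTER_CUBIC))
E
```

```text
p [-0.3092 -0.0568  0.2185] t 47.6 a 0.958 gap -0.0001 s 0.0132 F [-0.8  1.1 -1.1] time 10.8167
```

View pics/s2c.png

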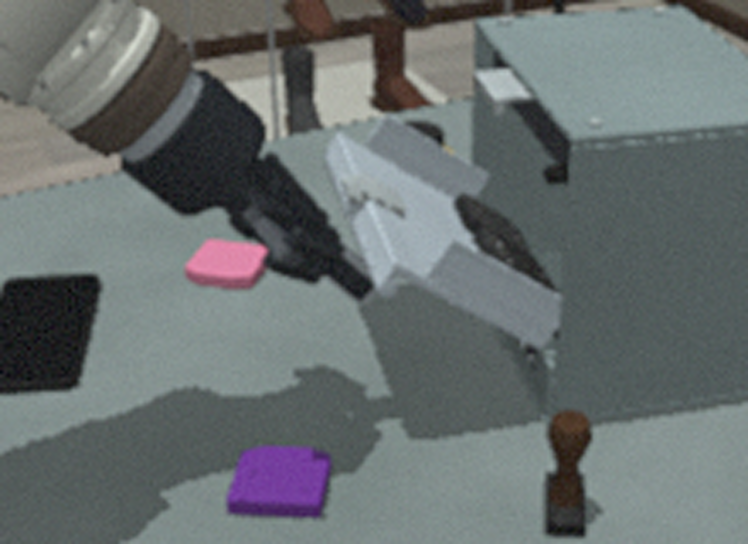

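The finger is under the right part of the rolled edge at (370,285). The flap is up to about a = 0.96, and the heels are sliding toward the hinge at (505,240).

>>> carry_out:
  targets: "-0.15 0 -0.03 0 0.15 0 -1;-0.15 0 -0.03 0 0.15 0 -1;-0.15 0 -0.03 0 0.15 0 -1;-0.15 0 -0.03 0 0.15 0 -1;-0.15 0 -0.03 0 0.15 0 -1;-0.15 0 -0.03 0 0.15 0 -1;-0.15 0 -0.03 0 0.15 0 -1;-0.15 0 -0.03 0 0.15 0 -1"

```text
time: 11.53
ee_pos: [0.4574, 0.0581, 0.2571]
tcp_rot: [-179.7, 35.4, 166.9]
wrist_force: [0.0, 0.4, -1.4]
opening: 0.0002
grasp_force: 0.5
```

```bash
python3 st.py
```

```text
p [-0.2776 -0.057   0.2571] t 54.6 a 0.704 gap -0.0000 s 0.0133 F [-0.1  0.4 -1.4] time 11.5333
```

>>> carry_out:
  targets: "-0.15 0 -0.02 0 0.15 0 -1;-0.15 0 -0.02 0 0.15 0 -1;-0.15 0 -0.02 0 0.15 0 -1;-0.15 0 -0.02 0 0.15 0 -1;-0.15 0 -0.02 0 0.15 0 -1;-0.15 0 -0.02 0 0.15 0 -1;0 0 0 0 0 0 -1;0 0 0 0 0 0 -1"

```text
time: 12.2
ee_pos: [0.4839, 0.0519, 0.2805]
tcp_rot: [-179.7, 30.4, 166.8]
wrist_force: [-1.4, 0.5, -1.4]
opening: 0.0001
grasp_force: 0.5
```

```bash
python3 st.py
python3 - <<'E'
from h import *
im=snap('top','t3.png')[80:260,215:415]; cv2.imwrite('pics/t3c.png',cv2.resize(im[:,:,::-1],None,fx=3.3,fy=3.3,interpolation=cv2.INTER_CUBIC))
E
```

```text
p [-0.2504 -0.0571  0.2805] t 59.6 a 0.524 gap -0.0000 s 0.0134 F [-1.5  0.2 -1.4] time 12.2
```

View pics/t3c.png

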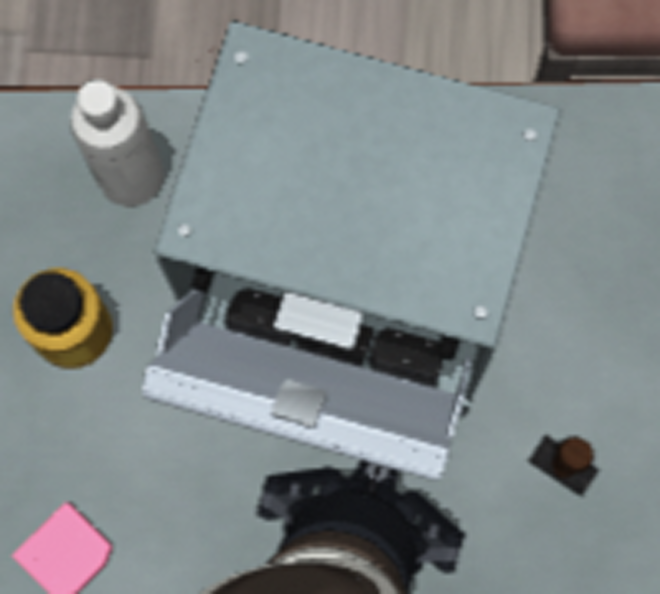

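The flap is now clear, and all three heels lie inside the hopper at (255,310), (340,350) and (415,355). The bystanders haven't moved.

>>> carry_out:
  targets: "-0.15 0 -0.01 0 0.1 0 -1;-0.15 0 -0.01 0 0.1 0 -1;-0.15 0 -0.01 0 0.1 0 -1;-0.15 0 -0.01 0 0.1 0 -1;-0.15 0 0 0 0.1 0 -1;-0.15 0 0 0 0.1 0 -1;-0.15 0 0 0 0.1 0 -1;-0.1 0 0 0 0 0 -1"

```text
time: 12.92
ee_pos: [0.523, 0.0428, 0.3041]
tcp_rot: [-179.7, 26.3, 166.8]
wrist_force: [-0.5, 1.3, -0.8]
opening: -0.0
grasp_force: 0.6
```

```bash
python3 st.py
python3 - <<'E'
from plan import *
rows([.3,.26,.22,.18,.14,.1,.06,.02,-.02,-.06,-.1,-.14],[64]*12,[.014]*12)
E
```

```text
p [-0.2103 -0.0574  0.3041] t 63.7 a 0.232 gap -0.0001 s 0.0129 F [-0.8  1.2 -0.8] time 12.9167
0.26 t64: x -0.12 z 0.01 ry 0.00
0.22 t64: x -0.12 z 0.01 ry 0.00
0.18 t64: x -0.12 z 0.02 ry 0.00
0.14 t64: x -0.12 z 0.02 ry 0.00
0.10 t64: x -0.12 z 0.03 ry 0.00
0.06 t64: x -0.12 z 0.03 ry 0.00
0.02 t64: x -0.12 z 0.04 ry 0.00
-0.02 t64: x -0.11 z 0.04 ry 0.00
-0.06 t64: x -0.11 z 0.04 ry 0.00
-0.10 t64: x -0.11 z 0.05 ry 0.00
-0.14 t64: x -0.11 z 0.05 ry 0.00
```

>>> carry_out:
  targets: "-0.06 0 0.01 0 0 0 -1;-0.06 0 0.01 0 0 0 -1;-0.06 0 0.01 0 0 0 -1;-0.06 0 0.01 0 0 0 -1;0 0 0 0 0 0 -1;0 0 0 0 0 0 -1;0 0 0 0 0 0 -1;0 0 0 0 0 0 -1"

```text
time: 13.58
ee_pos: [0.5306, 0.041, 0.3059]
tcp_rot: [-179.7, 26.2, 166.9]
wrist_force: [-6.2, 0.7, 0.2]
opening: 0.0
grasp_force: 2.7
```

```bash
python3 st.py
```

```text
p [-0.2024 -0.0575  0.3059] t 63.8 a 0.168 gap 0.0000 s 0.0137 F [-6.2 -0.7  0.2] time 13.5833
```

>>> carry_out:
  targets: "-0.04 0 0.01 0 0 0 -1;-0.04 0 0.01 0 0 0 -1;-0.04 0 0.01 0 0 0 -1;-0.04 0 0.01 0 0 0 -1;0 0 0 0 0 0 -1;0 0 0 0 0 0 -1;0 0 0 0 0 0 -1;0 0 0 0 0 0 -1"

```text
time: 14.25
ee_pos: [0.5374, 0.0394, 0.3077]
tcp_rot: [-179.7, 26.3, 166.8]
wrist_force: [-1.1, 0.4, -2.2]
opening: 0.0001
grasp_force: 0.9
```

```bash
python3 st.py
```

```text
p [-0.1954 -0.0575  0.3077] t 63.7 a 0.106 gap 0.0000 s 0.0136 F [-1.1  0.2 -2.2] time 14.25
```

>>> carry_out:
  targets: "-0.03 0 0.01 0 0 0 -1;-0.03 0 0.01 0 0 0 -1;-0.03 0 0.01 0 0 0 -1;0 0 0 0 0 0 -1;0 0 0 0 0 0 -1;0 0 0 0 0 0 -1;0 0 0 0 0 0 -1;0 0 0 0 0 0 -1"

```text
time: 14.92
ee_pos: [0.5411, 0.0385, 0.3085]
tcp_rot: [-179.7, 26.4, 166.8]
wrist_force: [-5.3, -0.2, 1.1]
opening: -0.0002
grasp_force: 2.0
```

```bash
python3 st.py
```

```text
p [-0.1917 -0.0576  0.3085] t 63.6 a 0.074 gap -0.0001 s 0.0136 F [-5.1 -1.4  1.1] time 14.9167
```

>>> carry_out:
  targets: "-0.03 0 0.01 0 0 0 -1;-0.03 0 0.01 0 0 0 -1;0 0 0 0 0 0 -1;0 0 0 0 0 0 -1;0 0 0 0 0 0 -1;0 0 0 0 0 0 -1;0 0 0 0 0 0 -1;0 0 0 0 0 0 -1"

```text
time: 15.58
ee_pos: [0.5424, 0.0382, 0.3079]
tcp_rot: [-179.7, 26.1, 166.9]
wrist_force: [-15.9, 4.4, 3.0]
opening: 0.0004
grasp_force: 6.6
```

```bash
python3 st.py;  python3 - <<'E'
from h import *
im=snap('scene','s4.png')[110:210,270:400]; cv2.imwrite('pics/s4c.png',cv2.resize(im[:,:,::-1],None,fx=5,fy=5,interpolation=cv2.INTER_CUBIC))
E
```

```text
p [-0.1902 -0.0576  0.3079] t 63.9 a 0.070 gap 0.0000 s 0.0148 F [-16.5   0.7   3. ] time 15.5833
```

View pics/s4c.png

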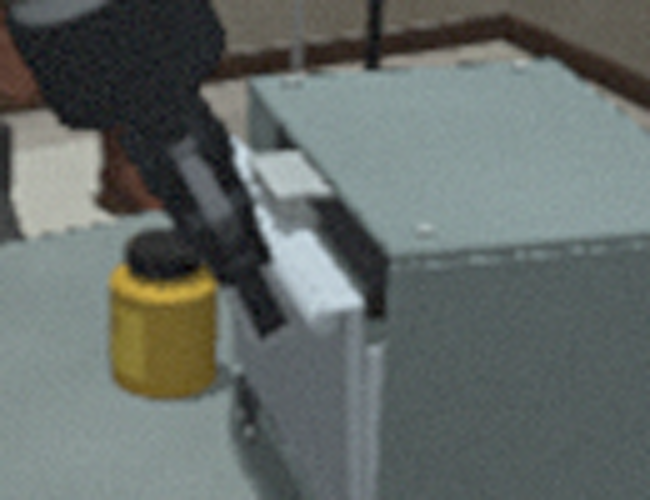

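The flap is nearly upright and the tongue is near the strike at (290,205). The force pattern (6 N, then 1 N, then a rise to 16 N with almost no travel) suggests it snapped and then met the buffers. I'll back off and check that it holds.

>>> carry_out:
  targets: "0.05 0 0 0 0 0 -1;0.05 0 0 0 0 0 -1;0.1 0 0 0 0 0 -1;0.1 0 0 0 0 0 -1;0.1 0 0 0 0 0 -1;0.1 0 0 0 0 0 -1;0 0 0 0 0 0 -1;0 0 0 0 0 0 -1"

```text
time: 16.3
ee_pos: [0.526, 0.0421, 0.3]
tcp_rot: [-179.7, 26.4, 166.8]
wrist_force: [0.0, 0.3, -0.6]
opening: 0.0001
grasp_force: 0.0
```

```bash
python3 st.py;  python3 - <<'E'
from h import *
im=snap('scene','s5.png')[110:210,270:400]; cv2.imwrite('pics/s5c.png',cv2.resize(im[:,:,::-1],None,fx=5,fy=5,interpolation=cv2.INTER_CUBIC))
E
```

```text
p [-0.2072 -0.0574  0.3   ] t 63.6 a 0.222 gap 0.0000 s 0.0178 F [-0.   0.3 -0.6] time 16.3
```

View pics/s5c.png

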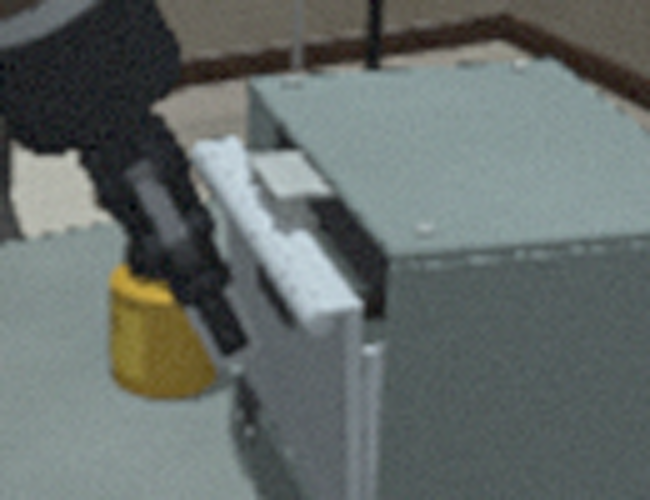

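The finger is now clear at (235,345), and the flap's corner has stayed at (360,300), so it's latched. I'll withdraw fully and check once more by comparing pixels.

>>> carry_out:
  targets: "0.3 0 -0.3 0 0 0 -1;0.3 0 -0.4 0 0 0 -1;0.3 0 -0.5 0 0 0 -1;0.2 0 -0.5 0 0 0 -1;0 0 -0.5 0 0 0 -1;0 0 0 0 0 0 -1;0 0 0 0 0 0 -1;0 0 0 0 0 0 -1"

```text
time: 17.02
ee_pos: [0.4501, 0.0603, 0.3586]
tcp_rot: [-179.7, 26.3, 166.8]
wrist_force: [0.9, -1.3, -0.2]
opening: -0.0003
grasp_force: 0.0
```

```bash
python3 st.py;  python3 - <<'E'
from h import *
im=snap('scene','s6.png'); c=im[110:290,200:400]; cv2.imwrite('pics/s6c.png',cv2.resize(c[:,:,::-1],None,fx=3.3,fy=3.3,interpolation=cv2.INTER_CUBIC))
a=cv2.imread('pics/s5.png').astype(int);b=cv2.imread('pics/s6.png').astype(int)
print('flap edge diff',np.abs(a-b)[150:200,325:360].mean())
E
```

```text
p [-0.2852 -0.0564  0.3586] t 63.7 a 0.590 gap -0.0001 s -0.0720 F [ 1.1 -1.  -0.2] time 17.0167
flap edge diff 2.878857142857143
```

View pics/s6c.png

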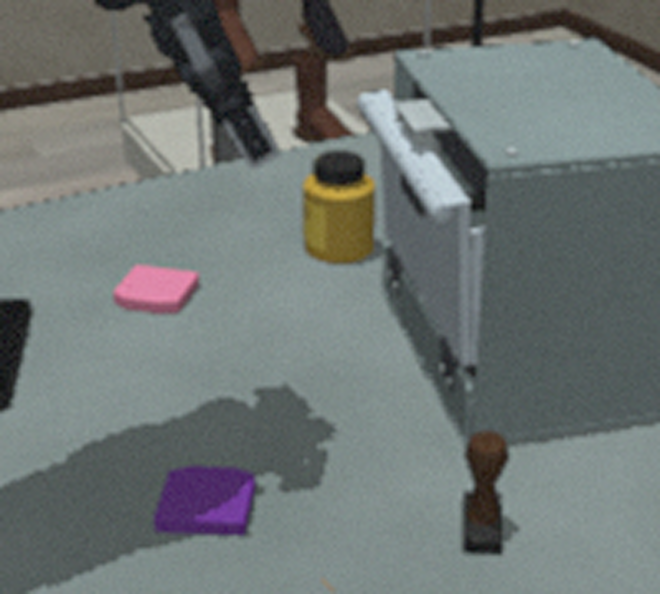

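The flap stays shut with its edge at (460,200). The gripper is clear at (255,150), and the tin and stamp are where they were.

```bash
python3 -c "
from workcell import bot; print(bot.job_done())"
```

```text
the job is handed in; nothing more can be done
None
```

The job is handed in at about 17 s: all three heels are in the hopper, the flap is latched and held on its own once I let go, the highest force reading was about 17 N, and in the last pictures the tin, stamp and bottle stand where they were.

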